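Start the rotary evaporator

ROBOT

A 7-joint arm with a two-finger parallel gripper is mounted at the origin on the work surface. World frame = base frame: x ahead of the robot, y to its left, z up, the work surface at z = 0. Lengths are in m, angles in degrees, forces in N, time in s.
With the tool pointing down it reaches from about 0.425 to 0.95 m from the base axis. Payload 4.7 kg.
Tool frame: the origin (TCP) lies midway between the tips of the shut fingers; the grasp point (between the pads) lies 19 mm behind it; z points along the fingers, x is the direction in which the jaws open and shut, and the axes are right-handed (so a half turn about z gives the same grasp; the last joint's range is limited). The gripper opens to 85 mm and grips with 20 to 120 N. Pads are 22 mm wide; open, the fingers measure 114 mm over their backs; the gripper's body (76 mm by 85 mm) begins 54 mm behind the grasp point. The pads swing forward as they close: fully open they stand 13 mm farther back than shut.
Start: joints at [-72.932, 26.849, -2.785, 87.806, 1.381, 65.374, -4.715], TCP at [0.217, 0.639, 0.231] pointing down, gripper open.
Joint ranges: [-148.3, 148.3], [-19.14, 114.17], [-79.39, 73.82], [5.75, 140.21], [-59.74, 239.74], [12.07, 113.84], [-152.46, 152.46]. Speed limits (degrees/s): [147.25, 147.25, 180, 180, 180, 180, 180].

INTERFACE

Orientations are given as [roll, pitch, yaw] about the fixed x, y, z axes, in that order (R = Rz(yaw) Ry(pitch) Rx(roll)).
In Python, from workcell import bot gives the robot as it stands. The module is installed in compiled form; this text tells all that it offers. Calls block until the motion is done:
- bot.reach(position, orientation): joint-space move of the TCP to a pose.
- bot.movel(position, attitude=None, v=0.15, threshold=None): straight line of the TCP; attitude=None keeps the orientation; v is the mean speed in m/s. With threshold (N) it stops when the force on the tool has changed by that much, and returns True; else False.
- bot.move_j(angles): joint-space move.
- bot.set_gripper(opening): finger opening in m; the grip force is fixed at half the most; returns when the fingers have stopped.
- bot.pause(seconds).
- bot.ik(position, orientation): joint angles nearest the present ones, or None.
- bot.sense(): the state.
- bot.capture(name): name is "scene" or "top" or "wrist"; returns a dict with "img" (400x640x3 uint8, blue, green, red), "camera_matrix" (3x3 intrinsics, pixels), "T" (4x4, takes a point from camera to world coordinates); the wrist camera has in their place "T_tool_cam" (4x4, takes a point from camera to tool coordinates, whose origin is the TCP and whose axes are the tool frame's). Camera axes: x right, y down, z forward; pixel columns grow to the right and rows downward; lengths in m; the calibration is good to about 2 mm. The wrist camera is an equidistant fisheye: a pixel r from the principal point sees the ray r / f radians off the axis. A picture is of the moment at which its call begins: read the wrist's pose just before it. There is no depth.
A pose or a line that the arm cannot do raises bot.Unreachable and nothing moves.
- bot.finish_job(): hands the job in, once; it reports no verdict.
The state is a dict: "time": time; "qpos": joint angles; "qd": joint speeds; "joint_torque": joint torques, N m; "tcp_pos": TCP position; "eef_rot": TCP orientation; "contact_force": force on the tool from outside, world axes, zero at the start; "moment": the same for the moment, N m; "finger_gap": finger opening in m.
Only numpy, scipy, OpenCV 4.12 (cv2) and the standard library are available. Lean on these libraries where they do the work, as an engineer would, in place of code of your own. Each camera call takes 0.05 s, during which the arm holds its last target.

TASK

Start the rotary evaporator from its bench controls by pressing with the closed fingertips, in this order: first tip the orange rocker on the grey power box fully over by pressing its raised end (the one with the white bar), then push the blue button on the white console all the way in so that it stays in, and last press the green button right down and let it come up again. Do not press the yellow or the red button at any time, do not press blue before the power is on or green before blue is in, and leave the bottle, the jar and the vial standing where they are: nothing is to be picked up.

Things in the scene. Friction and masses are not known exactly. Their poses are not given: they have to be found in the camera images.
- power_box: grey box fixed to the bench, 110 mm (its x) by 70 mm (its y), 50 mm high, origin at the centre of its underside, z up. A black bezel, 72 x 44 mm, top 54 mm above the bench, carries the orange rocker: a flat paddle 56 mm long along the box's x, 30 mm wide, in the middle of the box. The box stands left or right of the console, turned up to 90 degrees either way from world x.
- rocker (a joint): tilt of the rocker in rad about a pivot along the box's y, over the box's centre, 58 mm above the bench and 10 mm below the rocker's flat top. 0 is off (sloping 0.2 rad, box +x end raised), 0.40 fully on (sloping 0.2 rad, +x end down at its stop). It stays where it is left; turning takes about 0.05 N m: 2 to 4 N pressed near its end.
- rocker_on_end (a point): point on the top face of the rocker, in the white bar (12 x 28 mm) across its raised (+x) end, 24 mm along the face from the rocker's middle; it moves down with the rocker, from 73 mm above the bench when off to 63 mm when on
- console: white console fixed to the bench, 200 mm (its x) by 160 mm (its y), flat top 60 mm above the bench, origin at the centre of its underside, z up. Four round buttons (blue, green, yellow, red) stand on it in a square of 72 mm pitch, centred 20 mm from the console's centre towards its -x side; which colour is in which place varies. A dark display strip lies along its +x edge.
- blue_top (a point): the round blue push button's cap, 32 mm across, in a grey collar 48 mm across whose rim is 12 mm above the console top: the point is the centre of the cap's top face, 82 mm above the bench when the button is up. It takes about 3 N to push and stays where it is left.
- blue (a joint): travel of the blue button in m: 0 is out, 0.008 is fully in; it does not spring back
- green_top (a point): the round green push button's cap, 32 mm across, in a grey collar 48 mm across whose rim is 12 mm above the console top: the point is the centre of the cap's top face, 82 mm above the bench when the button is up. Sprung: 1.5 N starts it, 5 N holds it fully down.
- green (a joint): travel of the green button in m: 0 is up, 0.006 is fully down; it springs back
- yellow_top (a point): the round yellow push button's cap, 32 mm across, in a grey collar 48 mm across whose rim is 12 mm above the console top: the point is the centre of the cap's top face, 82 mm above the bench when the button is up. Sprung in the same way; not to be pressed.
- yellow (a joint): travel of the yellow button in m: 0 is up, 0.006 is fully down
- red_top (a point): the round red push button's cap, 32 mm across, in a grey collar 48 mm across whose rim is 12 mm above the console top: the point is the centre of the cap's top face, 82 mm above the bench when the button is up. Sprung in the same way; not to be pressed.
- red (a joint): travel of the red button in m: 0 is up, 0.006 is fully down
- amber_bottle: loose brown glass bottle with a blue cap, 68 mm across, 145 mm high, origin at the centre of its underside; to be left alone
- white_jar: loose white plastic jar with a black lid, 72 mm across, 100 mm high, origin at the centre of its underside; to be left alone
- vial: loose small brown glass vial with a white cap, 26 mm across, 52 mm high, standing between the console and the power box, origin at the centre of its underside; to be left alone

How it is judged (in metres and radians):
On the way, in this order (a step that is already met when the one before it is completed fails the run):
1. the orange rocker is tipped over to on (value of joint rocker above 0.34 rad), for 0.1 s.
2. the blue button is pushed in (value of joint blue above 0.0065 m), for 0.1 s.
3. the green button is pressed down (value of joint green above 0.0045 m), for 0.1 s.
At the end, for the whole second after the job is handed in: The rocker is on (above 0.34 of 0.40 rad), the blue button is in (above 6.5 of 8 mm), green, yellow and red are up (within 1 mm), and bottle, jar and vial stand upright and still within 20 mm of where they were (value of joint rocker above 0.34 rad and value of joint blue above 0.0065 m and value of joint each of green, yellow, red below 0.001 m and distance of each of amber_bottle, white_jar, vial from where it was at the start of the episode below 0.02 m and angle between each of amber_bottle, white_jar, vial's own z axis and vertical below 0.25 rad and linear speed of each of amber_bottle, white_jar, vial below 0.02 m/s); the robot touches nothing.
It fails at once if the blue button is pushed (3 mm) while the rocker is not on (below 0.34 rad) (value of joint blue above 0.003 m and value of joint rocker below 0.34 rad).
It fails at once if the green button is pressed (2 mm) while the blue button is not in or the rocker is not on (value of joint green above 0.002 m and (value of joint blue below 0.0065 m or value of joint rocker below 0.34 rad)).
It fails at once if the yellow or the red button is pressed (2 mm) (value of joint any of yellow, red above 0.002 m).
It fails at once if the bottle, the jar or the vial is moved or lifted by more than 20 mm, or tipped by more than 0.25 rad (distance of any of amber_bottle, white_jar, vial from where it was at the start of the episode above 0.02 m or angle between any of amber_bottle, white_jar, vial's own z axis and vertical above 0.25 rad).
It also fails if it takes over 50 s, if anything falls off the work surface, if the arm or the gripper's body presses on something with over 40 N, if the wrist force passes 120 N, or if a joint passes its speed limit or range.

## Working session

There is one attempt and no reset: what is moved stays moved. The work goes in short steps, each a Python script; the robot and the scene stay as the last script left them, time stands still between calls to the robot, and variables do not carry over. Pictures are saved under pics/ and viewed, and the job is handed in when it is done.

```bash
mkdir -p pics; python3 - <<'E'
from workcell import bot
import cv2,numpy as np,pickle
d={}
for n in("scene","top"):
    c=bot.capture(n);cv2.imwrite(f"pics/{n}0.png",c["img"]);d[n]=c
    print(n,c["camera_matrix"].round(1).tolist(),c["T"].round(3).tolist())
pickle.dump(d,open("caps.pkl","wb"));print(bot.sense()["time"])
E
```

```text
scene [[479.3, 0.0, 327.8], [0.0, 479.3, 204.6], [0.0, 0.0, 1.0]] [[0.877, 0.295, -0.38, 0.972], [0.481, -0.572, 0.665, -0.777], [-0.021, -0.765, -0.643, 0.84], [0.0, 0.0, 0.0, 1.0]]
top [[442.3, 0.0, 319.9], [0.0, 442.3, 198.2], [0.0, 0.0, 1.0]] [[0.014, -0.995, 0.095, 0.404], [-1.0, -0.014, -0.002, 0.009], [0.003, -0.095, -0.995, 1.244], [0.0, 0.0, 0.0, 1.0]]
0.1
```

View pics/top0.png

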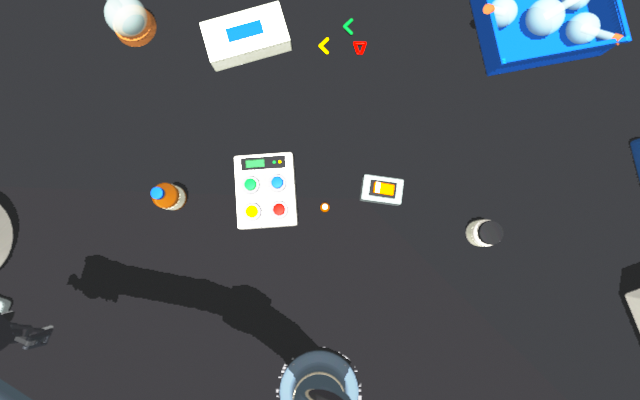

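View pics/scene0.png

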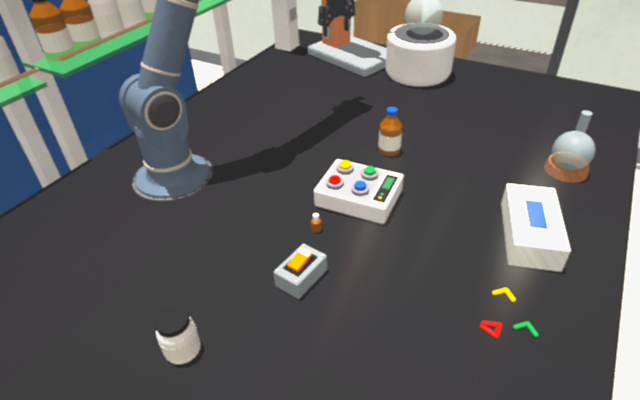

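The top view shows the console at (265,190) with blue at (277,183) and green at (250,184). The power box is at (383,189), with its white bar on the image-left end at about (377,187). The vial is at (325,207). Next I'll measure these in both views.

```bash
cat > h.py <<'E'
import cv2,numpy as np
def ray(c,uv):
    K=c["camera_matrix"];T=c["T"];d=T[:3,:3]@np.linalg.solve(K,[uv[0],uv[1],1.]);return T[:3,3],d
def onz(c,uv,z):
    o,d=ray(c,uv);return o+d*(z-o[2])/d[2]
def tri(a,ua,b,ub):
    o1,d1=ray(a,ua);o2,d2=ray(b,ub)
    s=np.linalg.lstsq(np.c_[d1,-d2],o2-o1,rcond=None)[0]
    p,q=o1+s[0]*d1,o2+s[1]*d2;return (p+q)/2,np.linalg.norm(p-q)
def blobs(img,lo,hi,roi,mina=8):
    h=cv2.cvtColor(img,cv2.COLOR_BGR2HSV);m=cv2.inRange(h,lo,hi)
    z=np.zeros_like(m);x0,y0,x1,y1=roi;z[y0:y1,x0:x1]=m[y0:y1,x0:x1]
    n,l,s,ce=cv2.connectedComponentsWithStats(z)
    return [(ce[i].round(2).tolist(),int(s[i,4])) for i in range(1,n) if s[i,4]>=mina]
E
python3 - <<'E'
import pickle;from h import *
d=pickle.load(open("caps.pkl","rb"))
R={"top":(225,145,305,235),"scene":(310,150,410,225)}
B={"top":(355,170,410,210),"scene":(270,240,330,300)}
C={"blue":((95,120,80),(115,255,255)),"green":((55,120,60),(85,255,255)),"yellow":((22,150,120),(32,255,255)),"red":((0,150,80),(6,255,255))}
for k,(lo,hi) in C.items():
    for n in d:
        for uv,a in blobs(d[n]["img"],lo,hi,R[n]): print(k,n,uv,a,onz(d[n],uv,.082).round(4))
for n in d:
    print("orange",[(b,onz(d[n],b[0],.066).round(4)) for b in blobs(d[n]["img"],(8,150,100),(25,255,255),B[n])])
    x0,y0,x1,y1=B[n];cv2.imwrite(f"pics/box_{n}.png",cv2.resize(d[n]["img"][y0:y1,x0:x1],None,fx=9,fy=9,interpolation=cv2.INTER_NEAREST))
c=d["top"]
for k,uv in {"vial":(325,207)}.items(): print(k,onz(c,uv,.05).round(3))
E
```

```text
blue scene [359.81, 185.0] 83 [0.5605 0.1134 0.082 ]
blue top [276.92, 181.88] 98 [0.5567 0.1209 0.082 ]
green scene [369.59, 169.57] 70 [0.5544 0.1863 0.082 ]
green scene [388.03, 182.5] 66 [0.6208 0.1562 0.082 ]
green top [252.4, 163.36] 50 [0.6054 0.1872 0.082 ]
green top [273.64, 161.55] 11 [0.6111 0.1309 0.082 ]
green top [249.94, 183.91] 97 [0.5503 0.1922 0.082 ]
yellow scene [344.78, 163.97] 76 [0.4832 0.1792 0.082 ]
yellow scene [379.67, 197.11] 9 [0.626  0.0915 0.082 ]
yellow top [279.38, 161.38] 13 [0.6118 0.1156 0.082 ]
yellow top [251.45, 210.91] 101 [0.4788 0.1861 0.082 ]
red scene [334.43, 179.25] 65 [0.4907 0.1052 0.082 ]
red top [278.51, 208.26] 78 [0.4867 0.1151 0.082 ]
orange [(([299.0, 263.96], 124), array([ 0.5565, -0.1832,  0.066 ]))]
orange [(([373.67, 186.56], 18), array([ 0.5498, -0.1375,  0.066 ])), (([388.91, 188.54], 35), array([ 0.5451, -0.1784,  0.066 ]))]
vial [ 0.494 -0.008  0.05 ]
```

View pics/box_top.png

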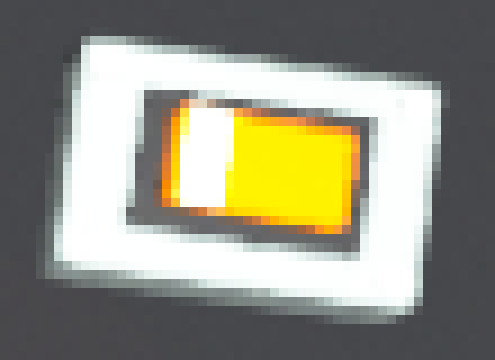

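View pics/box_scene.png

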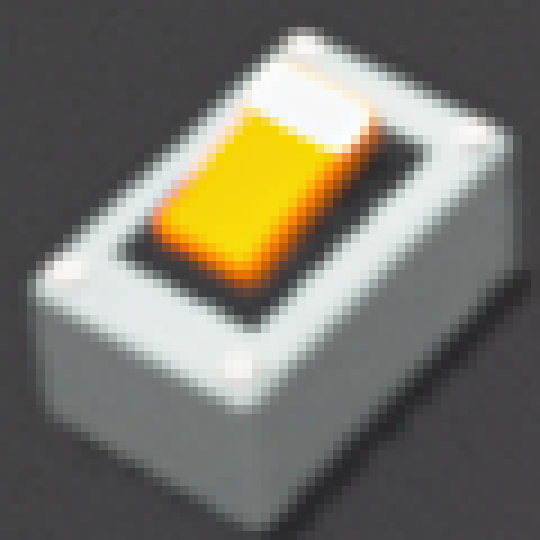

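White bar in the top view is at about (378,187), so box +x points roughly to world +y (yaw about 83°). The two views differ by 6–8 mm along the scene camera's viewing direction. The visible cap sides explain part of that, so I'll refine with the wrist camera from directly above.

```bash
python3 - <<'E'
from workcell import bot
import cv2,numpy as np,pickle
s=bot.sense();print(s["tcp_pos"],s["eef_rot"],s["contact_force"],s["finger_gap"])
bot.set_gripper(0)
p=list(s["tcp_pos"])
bot.movel([p[0],p[1],.32],v=.2)
d={}
for n,pos in(("c",[.53,.145,.28]),("b",[.55,-.155,.28])):
    for yaw in (90,0,-90,180):
        q=bot.ik(pos,[180,0,yaw]);print(n,yaw,None if q is None else np.round(q,0))
bot.reach([.53,.145,.28],[180,0,90])
for n,pos in(("c",[.53,.145,.28]),("b",[.55,-.155,.28])):
    bot.movel(pos,v=.2);bot.pause(.3)
    s=bot.sense();c=bot.capture("wrist");c["pos"]=s["tcp_pos"];c["rot"]=s["eef_rot"];d[n]=c
    cv2.imwrite(f"pics/wrist_{n}.png",c["img"]);print(s["tcp_pos"],s["eef_rot"],s["time"])
print({k:np.round(v,3).tolist() for k,v in c.items() if k in("camera_matrix","T_tool_cam")},c.keys())
pickle.dump(d,open("w.pkl","wb"))
E
```

```text
[0.21651243 0.63879492 0.23036394] [1.79994302e+02 9.97653470e-02 7.12788113e+01] [ 0.78610706 -0.11321612 -0.16138501] 0.08538358223897939
c 90 [-33.  13.  16. 102.  -4.  66.  74.]
c 0 [-42.  13.  27. 103.  -7.  66. -13.]
c -90 [ -50.   14.   37.  103.   -9.   66. -100.]
c 180 [ 30.  26. -67.  99.  25.  72. 137.]
b 90 [-26.  19.  49. 101. -15.  67. 117.]
b 0 [-29.  20.  54. 101. -17.  68.  29.]
b -90 [-31.  21.  56. 101. -19.  68. -60.]
b 180 [ -35.   24.   64.  101.  -23.   69. -145.]
[0.5300088  0.14503262 0.28003167] [ 1.79995643e+02 -9.24317022e-04  9.00035749e+01] 4.1167
[ 0.55006096 -0.15452223  0.28001443] [ 1.79998162e+02 -7.43287248e-03  9.00428246e+01] 6.1167
{'camera_matrix': [[309.707, 0.0, 321.461], [0.0, 309.707, 202.35], [0.0, 0.0, 1.0]], 'T_tool_cam': [[1.0, 0.001, 0.0, 0.001], [-0.001, 0.944, 0.329, -0.085], [-0.0, -0.329, 0.944, -0.143], [0.0, 0.0, 0.0, 1.0]]} dict_keys(['img', 'camera_matrix', 'T_tool_cam', 'pos', 'rot'])
```

View pics/wrist_c.png

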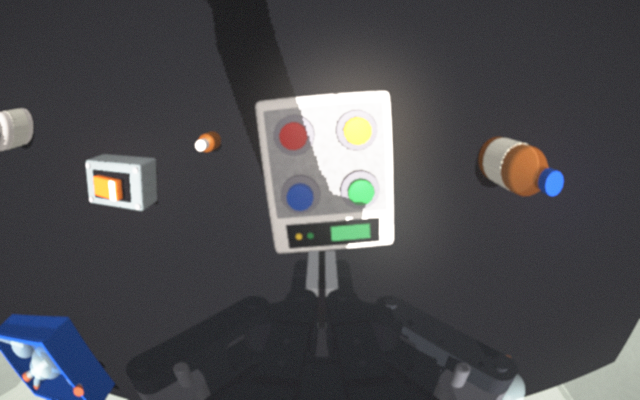

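View pics/wrist_b.png

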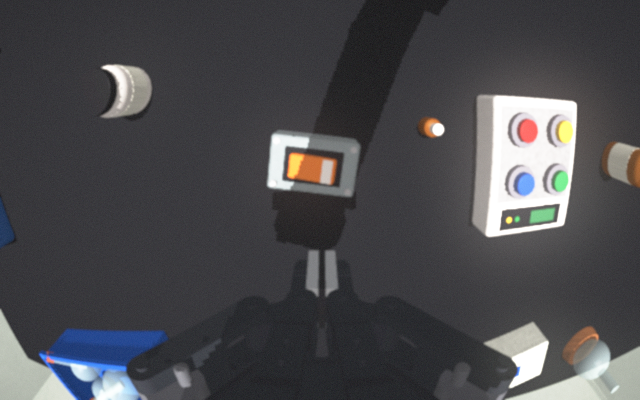

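In wrist_c, blue is at (299,196), green (361,190), red (293,135) and yellow (357,131). In wrist_b the rocker is at about (312,169), with the white bar at its right end (327,171).

```bash
cat >> h.py <<'E'
from scipy.spatial.transform import Rotation as Ro
def wz(c,uv,z):
    K=c["camera_matrix"];x=(np.array(uv)-K[:2,2])/K[0,0];r=np.hypot(*x)
    d=np.r_[x/r*np.sin(r),np.cos(r)] if r else np.r_[0,0,1.]
    R=Ro.from_euler("xyz",c["rot"],degrees=True).as_matrix();T=c["T_tool_cam"]
    o=R@T[:3,3]+c["pos"];d=R@T[:3,:3]@d
    return o+d*(z-o[2])/d[2]
E
python3 - <<'E'
import pickle;from h import *
d=pickle.load(open("w.pkl","rb"));t=pickle.load(open("caps.pkl","rb"))["top"]
C={"blue":((95,120,80),(125,255,255)),"green":((55,120,60),(85,255,255)),"yellow":((22,150,120),(32,255,255)),"red":((0,150,80),(6,255,255))}
for f,roi in(("c",(260,90,395,212)),("b",(480,95,580,200))):
  for k,(lo,hi) in C.items():
    for uv,a in blobs(d[f]["img"],lo,hi,roi,60): print(f,k,uv,a,wz(d[f],uv,.082).round(4))
i=d["b"]["img"];roi=(265,125,362,200)
print("orange",blobs(i,(5,150,60),(25,255,255),roi))
h=cv2.cvtColor(i,cv2.COLOR_BGR2HSV)
x0,y0,x1,y1=roi
cv2.imwrite("pics/wb.png",cv2.resize(i[y0:y1,x0:x1],None,fx=8,fy=8,interpolation=cv2.INTER_NEAREST))
b=blobs(i,(0,0,110),(180,90,255),(318,158,338,186));print("bar",b,[wz(d["b"],q[0],.073).round(4) for q in b])
i=t["img"];print("top bar",[(q,onz(t,q[0],.073).round(4)) for q in blobs(i,(0,0,200),(180,60,255),(374,180,384,194))])
# box outlines, z=.05
m=cv2.inRange(i[165:212,352:412],(120,120,120),(255,255,255))
cs=max(cv2.findContours(m,0,1)[0],key=cv2.contourArea);r=cv2.boxPoints(cv2.minAreaRect(cs))+[352,165]
P=np.array([onz(t,q,.05)[:2] for q in r]);print("box top cam",P.round(4).tolist(),P.mean(0))
E
```

```text
c blue [299.34, 197.02] 508 [0.5567 0.1203 0.082 ]
c green [357.44, 197.54] 104 [0.5572 0.1878 0.082 ]
c red [285.83, 137.22] 126 [0.487  0.1065 0.082 ]
b blue [525.06, 184.14] 270 [0.5571 0.1187 0.082 ]
b green [560.96, 181.29] 156 [0.5509 0.189  0.082 ]
b red [529.11, 130.7] 160 [0.4855 0.113  0.082 ]
orange [([306.64, 166.95], 930)]
bar [([326.07, 172.01], 256)] [array([ 0.5491, -0.1483,  0.073 ])]
top bar [(([377.68, 186.12], 66), array([ 0.5503, -0.1473,  0.073 ]))]
box top cam [[0.5141, -0.1022], [0.588, -0.1116], [0.5746, -0.223], [0.5008, -0.2129]] [ 0.54435021 -0.16242778]
```

View pics/wb.png

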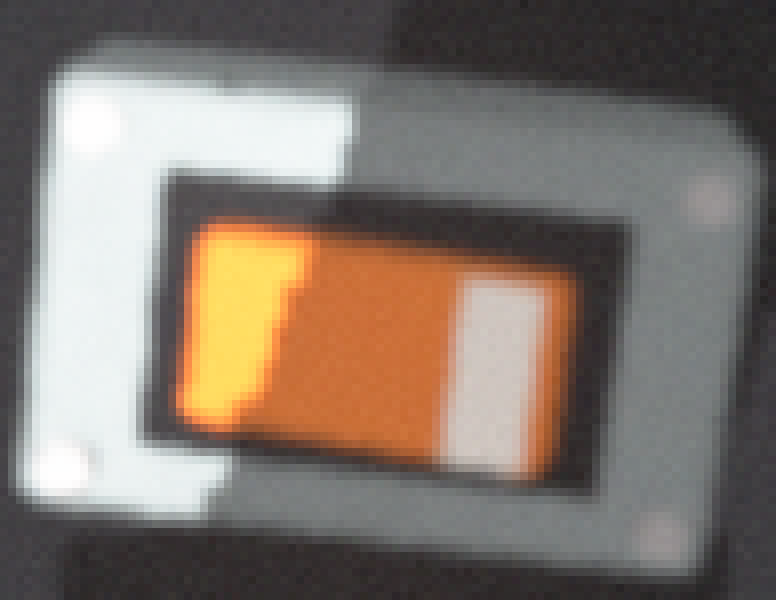

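The bar agrees between the top and wrist views at (0.5497, -0.148). The box measures 112×74 mm against the given 110×70, with yaw 83°. Blue is at (0.557, 0.120) and green at (0.5505, 0.191). Their spacing of about 72 mm matches the pitch. Next is the rocker.

```bash
python3 - <<'E'
from workcell import bot
import cv2,numpy as np
P=[.550,-.1475]
bot.movel([*P,.12],v=.15)
bot.movel([*P,.085],v=.06);bot.pause(.2)
print(bot.sense()["contact_force"],bot.sense()["finger_gap"])
r=bot.movel([*P,.059],v=.02,threshold=12)
s=bot.sense();print(r,s["tcp_pos"],s["contact_force"],s["time"])
bot.pause(.3);s=bot.sense();print(s["tcp_pos"],s["contact_force"])
bot.movel([*P,.12],v=.1);bot.movel([.55,-.155,.28],v=.2)
bot.pause(.2);c=bot.capture("wrist")["img"][125:200,265:362]
cv2.imwrite("pics/rk1.png",cv2.resize(c,None,fx=8,fy=8,interpolation=cv2.INTER_NEAREST));print(bot.sense()["time"])
E
```

```text
[0.04409407 0.30051017 0.17324673] 0.0003599018413219916
True [ 0.55073236 -0.14493004  0.06511944] [-0.57422387  0.78367227  5.77811201] 9.2833
[ 0.55072891 -0.14491805  0.06511635] [-0.48388041  0.71567568  4.19701017]
11.4833
```

View pics/rk1.png

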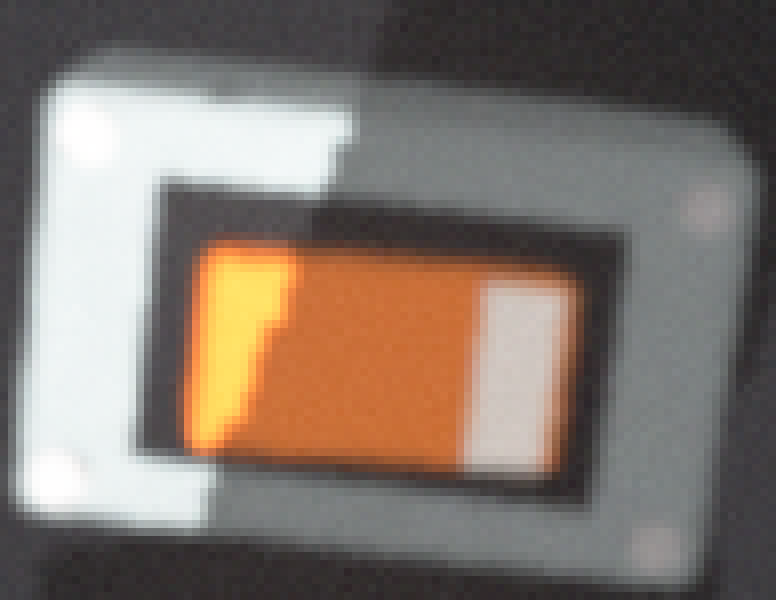

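The rocker has tipped: the bar moved outward and its right edge narrowed. It may not be fully at the stop, so I'll press again, harder and slightly further out.

```bash
python3 - <<'E'
from workcell import bot
import cv2,numpy as np
P=[.550,-.142]
bot.movel([*P,.10],v=.2);bot.movel([*P,.072],v=.06);bot.pause(.2)
print(bot.sense()["tcp_pos"])
r=bot.movel([*P,.056],v=.015,threshold=22)
s=bot.sense();print(r,s["tcp_pos"],s["contact_force"],s["time"])
bot.pause(.3);s=bot.sense();print(s["tcp_pos"],s["contact_force"])
bot.movel([*P,.12],v=.1);bot.movel([.55,-.155,.28],v=.2)
bot.pause(.2);c=bot.capture("wrist")["img"][125:200,265:362]
cv2.imwrite("pics/rk2.png",cv2.resize(c,None,fx=8,fy=8,interpolation=cv2.INTER_NEAREST));print(bot.sense()["time"])
c=bot.capture("scene")["img"][240:300,270:330]
cv2.imwrite("pics/rk2s.png",cv2.resize(c,None,fx=9,fy=9,interpolation=cv2.INTER_NEAREST))
E
```

```text
[ 0.55028947 -0.14208685  0.07231628]
True [ 0.55013001 -0.14211043  0.06448198] [-0.96289051  1.00438551  7.65197152] 14.025
[ 0.55011436 -0.14213591  0.0644925 ] [-1.85230875 -0.34108697  8.30391872]
16.2417
```

View pics/rk2.png

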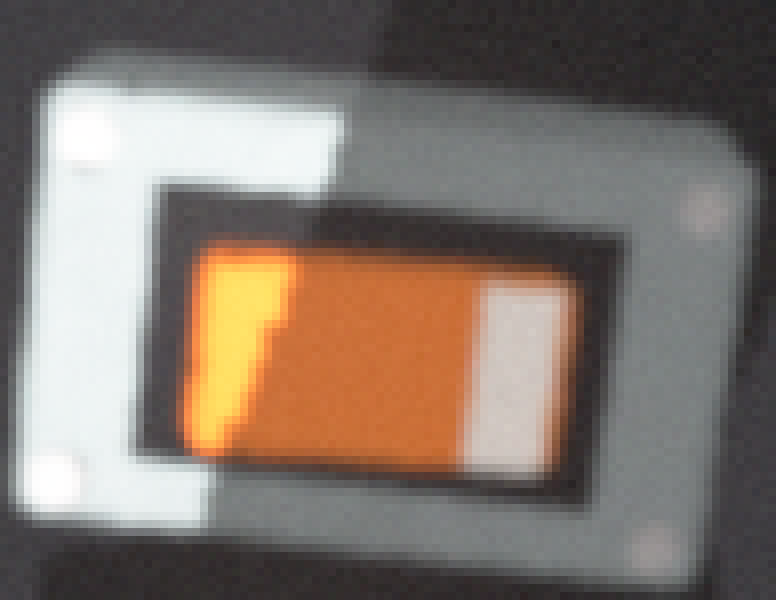

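View pics/rk2s.png

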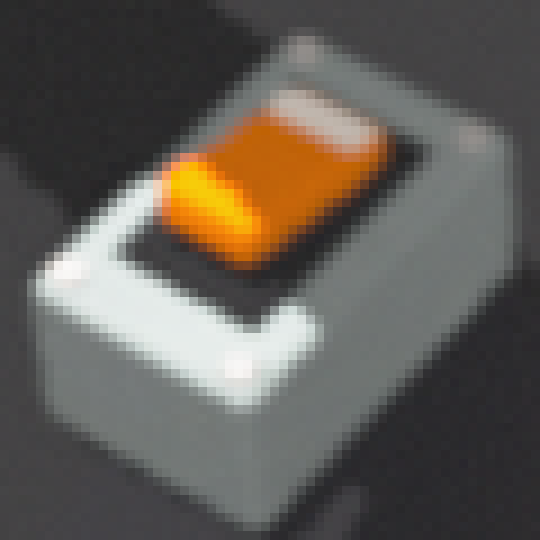

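The rocker looks the same after a 22 N press and its far end is clearly up, so it is at the on stop. Now blue.

```bash
python3 - <<'E'
from workcell import bot
import cv2,numpy as np
P=[.557,.120]
bot.movel([*P,.2],v=.25);bot.movel([*P,.094],v=.1);bot.pause(.2)
s=bot.sense();print(s["tcp_pos"],s["contact_force"])
for th in (14,22):
    r=bot.movel([*P,.068],v=.015,threshold=th)
    bot.pause(.2);s=bot.sense();print(r,s["tcp_pos"],s["contact_force"],s["time"])
bot.movel([*P,.10],v=.1);bot.movel([.53,.145,.28],v=.2)
bot.pause(.2);c=bot.capture("wrist")["img"][85:255,250:400]
cv2.imwrite("pics/bl1.png",cv2.resize(c,None,fx=3.5,fy=3.5));print(bot.sense()["time"])
E
```

```text
[0.55731824 0.12011332 0.09456819] [ 0.50388325 -0.76388109  0.61168245]
True [0.55704003 0.12000736 0.07599788] [-1.02639534 -0.10351376  5.95419413] 20.375
True [0.55705905 0.12000001 0.0759797 ] [-0.87204721 -0.78645853  7.66140968] 20.875
22.5917
```

View pics/bl1.png

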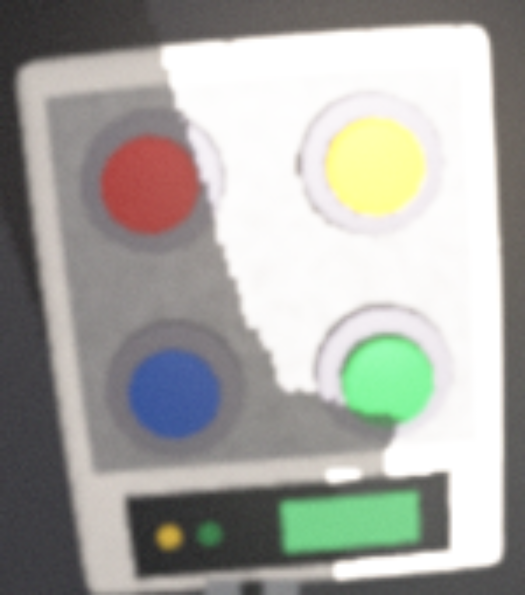

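Blue hit a hard stop at TCP z = 0.076: a 22 N press moved it no further. I expected 0.074, so the margin on the 6.5 mm threshold is unclear. I'll touch free bench at (0.72, 0.02) to find the tip-height offset.

```bash
python3 - <<'E'
from workcell import bot
import numpy as np
print([bot.ik([.72,.02,z],[180,0,90]) is not None for z in(.15,.0)])
P=[.72,.02]
bot.movel([*P,.15],v=.25);bot.movel([*P,.02],v=.12);bot.pause(.2)
for th in (4,15):
    r=bot.movel([*P,-.006],v=.015,threshold=th)
    s=bot.sense();print(r,s["tcp_pos"],s["contact_force"],s["time"])
bot.movel([*P,.15],v=.2);print(bot.sense()["time"])
E
```

```text
[True, True]
True [7.19957261e-01 1.99686170e-02 2.04492819e-04] [-0.73371536 -0.40928412  4.61023258] 26.4417
True [7.19960703e-01 1.99858454e-02 1.99351733e-04] [-1.35438566 -0.33734199  4.24992042] 26.675
27.575
```

The tip offset is only 0.2 mm, so blue may be in by just 6 mm. I'll press it again with a higher force limit and log where contact happens.

```bash
python3 - <<'E'
from workcell import bot
import numpy as np,cv2
P=[.557,.120]
bot.movel([*P,.15],v=.25);bot.movel([*P,.086],v=.12);bot.pause(.2)
for z,th in ((.072,2),(.072,45)):
    r=bot.movel([*P,z],v=.015,threshold=th)
    s=bot.sense();print(r,s["tcp_pos"],s["contact_force"],s["time"])
bot.pause(.3);s=bot.sense();print(s["tcp_pos"],s["contact_force"],s["time"])
E
```

```text
True [0.55692333 0.11999348 0.07603973] [-0.91209846  0.33624473  3.86423112] 30.0417
False [0.55706052 0.12000171 0.07547596] [-9.03866974 -1.03280691 27.54724056] 30.4333
[0.55705938 0.12001571 0.07549767] [-8.73178846 -0.90308667 27.51897326] 30.7333
```

Contact is at 0.0760 and it stays at 0.0755 under 27 N, so this is a hard stop. I'll touch the bare console top at the centre of the button square (27 mm clear of the collars) to check its real height.

```bash
python3 - <<'E'
from workcell import bot
import numpy as np,cv2
bot.movel([.557,.12,.098],v=.15)
P=[.518,.153]
bot.movel([*P,.098],v=.15);bot.movel([*P,.07],v=.08);bot.pause(.1);print(bot.sense()["contact_force"])
r=bot.movel([*P,.055],v=.015,threshold=3)
s=bot.sense();print(r,s["tcp_pos"],s["contact_force"],s["time"])
bot.movel([*P,.1],v=.15);print(bot.sense()["time"])
E
```

```text
[-0.20177985  0.44030261  1.11991619]
True [0.51794124 0.15305257 0.06013296] [-0.35769574 -0.72297699  5.1316886 ] 32.8333
33.25
```

The console top reads 0.0601, as specified. I'll check the height of a raised cap with a bounded light touch on green, no lower than 0.0826, which can't reach 2 mm of travel.

```bash
python3 - <<'E'
from workcell import bot
import numpy as np,cv2
G=[.5505,.1905]
bot.movel([*G,.1],v=.2);bot.movel([*G,.088],v=.06);bot.pause(.15);s=bot.sense();print(s["tcp_pos"],s["contact_force"])
r=bot.movel([*G,.0826],v=.008,threshold=1.6)
s=bot.sense();print(r,s["tcp_pos"],s["contact_force"],s["time"])
c=bot.capture("scene")["img"][145:225,305:415]
cv2.imwrite("pics/sc3.png",cv2.resize(c,None,fx=7,fy=7,interpolation=cv2.INTER_CUBIC))
E
```

```text
[0.55053208 0.19029984 0.08815381] [-0.27220209 -0.62129687 -0.36234718]
False [0.55051665 0.1904955  0.08259309] [-1.38980583  0.43752611 -0.23477136] 34.975
```

View pics/sc3.png

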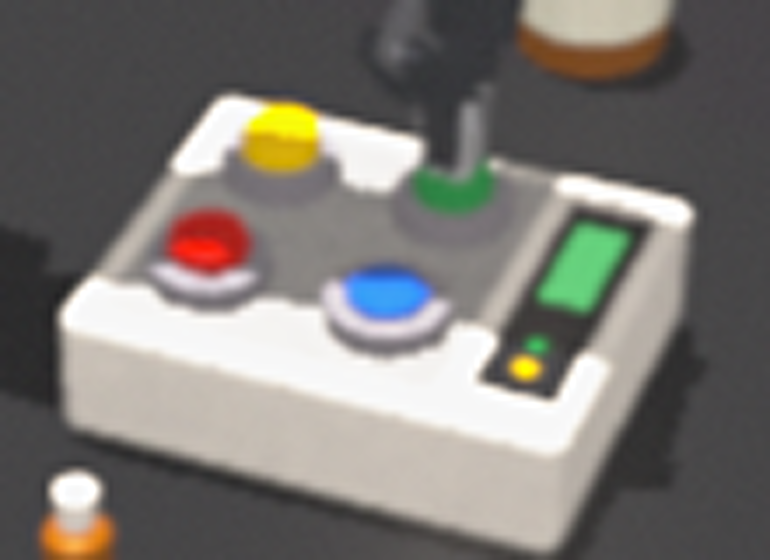

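Green wasn't touched at 0.0826, so raised caps are at 82 mm as stated. Blue now sits nearly flush with its collar. On the way back to blue I'll take two wrist views to triangulate its cap height, with red as the control, then press at a shifted spot.

```bash
python3 - <<'E'
from workcell import bot
import numpy as np,cv2,pickle
d=[]
def cap():
    bot.pause(.1);s=bot.sense();c=bot.capture("wrist");c["pos"]=s["tcp_pos"];c["rot"]=s["eef_rot"];d.append(c)
    cv2.imwrite(f"pics/par{len(d)}.png",c["img"])
bot.movel([.5505,.1905,.11],v=.15);cap()
bot.movel([.557,.07,.11],v=.25);cap()
pickle.dump(d,open("par.pkl","wb"))
P=[.552,.118]
bot.movel([*P,.086],v=.15);bot.pause(.1)
for z,th in ((.072,3),(.0715,40)):
    r=bot.movel([*P,z],v=.015,threshold=th)
    s=bot.sense();print(r,s["tcp_pos"],s["contact_force"],s["moment"],s["time"])
bot.movel([*P,.11],v=.15);print(bot.sense()["time"])
E
```

```text
True [0.55194539 0.11791788 0.07602776] [-0.13797827  0.15278858  5.08190179] [-0.07716704  0.14865044  0.02167558] 37.575
False [0.55207179 0.11796906 0.07543489] [-11.61787248  -2.55576471  30.74821039] [-0.37990315  2.31566631  0.05748125] 37.9917
38.4
```

View pics/par1.png

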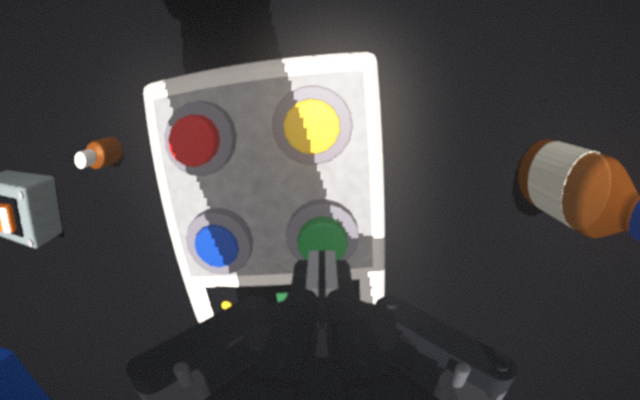

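View pics/par2.png

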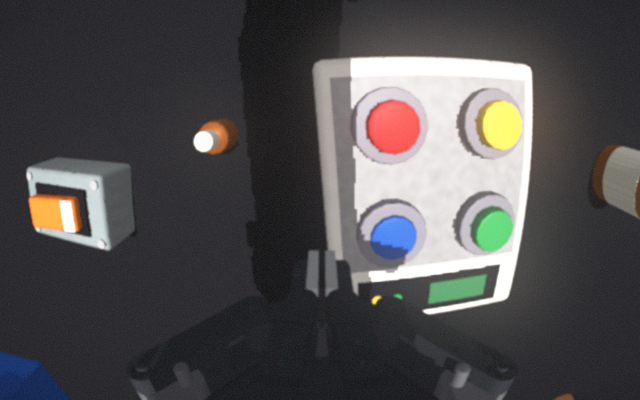

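The shifted press stops at 0.0760 again. Next I'll triangulate from the two views: blue is at (216,246) and (394,237), and red at (193,141) and (393,127).

```bash
python3 - <<'E'
import pickle;from h import *
d=pickle.load(open("par.pkl","rb"))
def hull(img,lo,hi,roi):
    h=cv2.cvtColor(img,cv2.COLOR_BGR2HSV);m=np.zeros(h.shape[:2],np.uint8);x0,y0,x1,y1=roi
    m[y0:y1,x0:x1]=cv2.inRange(h,lo,hi)[y0:y1,x0:x1]
    c=max(cv2.findContours(m,0,1)[0],key=cv2.contourArea);e=cv2.fitEllipse(cv2.convexHull(c));return e
C={"blue":((95,100,40),(130,255,255)),"red":((0,120,50),(8,255,255)),"yellow":((20,120,60),(35,255,255)),"green":((50,100,40),(85,255,255))}
Rr={"blue":[(185,210,255,280),(355,195,430,265)],"red":[(160,100,240,175),(350,85,430,165)],"yellow":[(270,85,355,165),(455,85,530,160)],"green":[(290,205,355,262),(465,190,520,255)]}
for k in C:
    E=[hull(d[i]["img"],*C[k],Rr[k][i]) for i in(0,1)]
    zs=np.linspace(.06,.1,401)
    f=[np.linalg.norm(wz(d[0],E[0][0],z)[:2]-wz(d[1],E[1][0],z)[:2]) for z in zs];j=int(np.argmin(f))
    print(k,[tuple(np.round(e[0],1))+tuple(np.round(e[1],1)) for e in E],"z",zs[j].round(4),"gap",round(f[j],4),wz(d[0],E[0][0],zs[j]).round(4))
E
```

```text
blue [(np.float64(216.0), np.float64(245.6), np.float64(39.4), np.float64(45.2)), (np.float64(393.3), np.float64(237.1), np.float64(41.6), np.float64(46.5))] z 0.0723 gap 0.0001 [0.5579 0.1202 0.0723]
red [(np.float64(193.7), np.float64(139.9), np.float64(49.4), np.float64(51.2)), (np.float64(393.0), np.float64(126.5), np.float64(52.4), np.float64(53.1))] z 0.0758 gap 0.0001 [0.486  0.1141 0.0758]
yellow [(np.float64(311.0), np.float64(126.1), np.float64(54.3), np.float64(55.0)), (np.float64(498.8), np.float64(124.3), np.float64(43.6), np.float64(48.2))] z 0.0764 gap 0.0003 [0.48   0.1855 0.0764]
green [(np.float64(321.6), np.float64(241.9), np.float64(47.5), np.float64(48.2)), (np.float64(493.5), np.float64(230.0), np.float64(33.0), np.float64(42.8))] z 0.0793 gap 0.0006 [0.5506 0.1916 0.0793]
```

Both triangulated heights are biased low by the visible cap sides, so they can't decide it. I can compare before and after images from the same wrist pose (wrist_c and bl1) and measure blue's shift against the untouched caps, without using robot time.

```bash
python3 - <<'E'
import pickle;from h import *
c=pickle.load(open("w.pkl","rb"))["c"]
a=cv2.resize(c["img"][85:255,250:400],None,fx=3.5,fy=3.5);b=cv2.imread("pics/bl1.png")
# register after->before on everything but blue with ECC translation
ga,gb=[cv2.cvtColor(x,cv2.COLOR_BGR2GRAY) for x in(a,b)]
def ecc(x0,y0,x1,y1):
    W=np.float32([[1,0,0],[0,1,0]]);cc,W=cv2.findTransformECC(ga[y0:y1,x0:x1].copy(),gb[y0:y1,x0:x1].copy(),W,cv2.MOTION_TRANSLATION);return (W[:,2]/3.5).round(2),round(cc,3)
for k,r in {"all":(20,20,500,560),"yellow":(290,80,460,240),"red":(75,100,230,250),"display":(120,480,460,590)}.items(): print(k,ecc(*r))
def ell(img):
    h=cv2.cvtColor(img,cv2.COLOR_BGR2HSV);m=cv2.inRange(h,(95,120,60),(130,255,255));m[:310]=0;m[460:]=0;m[:,260:]=0
    k=max(cv2.findContours(m,0,1)[0],key=cv2.contourArea);(x,y),ax,_=cv2.fitEllipse(cv2.convexHull(k));return x/3.5,y/3.5,ax[0]/3.5,ax[1]/3.5
A,B=ell(a),ell(b);print(np.round(A,2),np.round(B,2))
off=np.array([250,85])
for z in(.082,.076,.074): print(z,wz(c,np.array(A[:2])+off,z).round(4))
# predicted shift of the cap centre for given drops
from scipy.optimize import fsolve
p0=wz(c,np.array(A[:2])+off,.082)
for dz in(.006,.008):
    u=fsolve(lambda u:wz(c,u,.082-dz)[:2]-p0[:2],np.array(A[:2])+off);print(dz,(u-off-A[:2]).round(2))
E
```

```text
all (array([-0.58,  1.7 ], dtype=float32), 0.997)
yellow (array([-0.61,  1.6 ], dtype=float32), 0.858)
red (array([-0.19,  1.49], dtype=float32), 0.992)
display (array([-0.46,  1.77], dtype=float32), 0.992)
[ 49.69 112.36  25.13  25.49] [ 49.49 112.61  23.34  24.53]
0.082 [0.5571 0.1207 0.082 ]
0.076 [0.5591 0.1203 0.076 ]
0.074 [0.5597 0.1201 0.074 ]
0.006 [ 0.34 -1.6 ]
0.008 [ 0.45 -2.12]
```

```bash
python3 - <<'E'
import cv2,numpy as np
from h import *
import pickle
c=pickle.load(open("w.pkl","rb"))["c"]
a=cv2.resize(c["img"][85:255,250:400],None,fx=3.5,fy=3.5);b=cv2.imread("pics/bl1.png")
x=np.hstack([a[300:470,80:280],b[300:470,80:280]]);cv2.imwrite("pics/ba.png",cv2.resize(x,None,fx=2,fy=2))
d=pickle.load(open("par.pkl","rb"))
y=d[1]["img"][185:265,350:525];cv2.imwrite("pics/ba2.png",cv2.resize(y,None,fx=4.5,fy=4.5,interpolation=cv2.INTER_CUBIC))
E
```

```text
(no output)
```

View pics/ba.png

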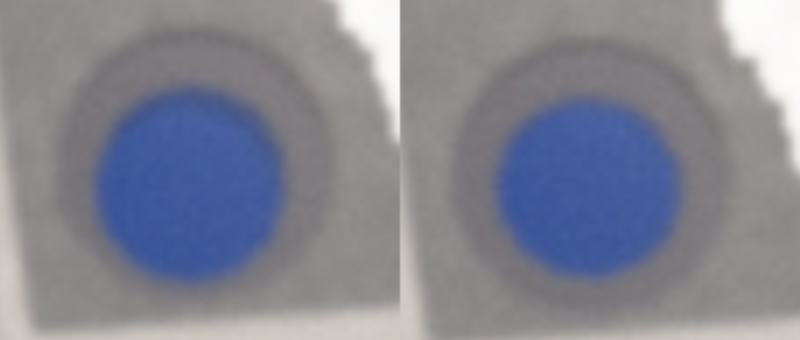

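View pics/ba2.png

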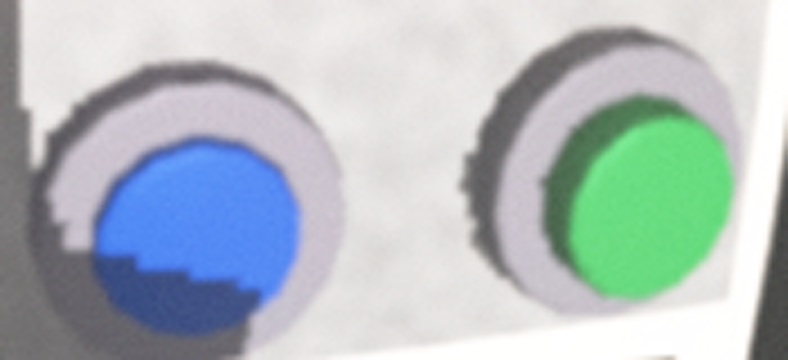

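The side-wall band of blue is thin next to green's. I'll put numbers on it with intensity profiles along the viewing direction.

```bash
python3 - <<'E'
import pickle;from h import *
from scipy.optimize import fsolve
d=pickle.load(open("par.pkl","rb"));c=d[1]
cam=c["pos"]+Ro.from_euler("xyz",c["rot"],degrees=True).as_matrix()@c["T_tool_cam"][:3,3];print("cam",cam.round(3))
def px(p,g): return fsolve(lambda u:wz(c,u,p[2])[:2]-p[:2],g)
for k,xy,g in(("blue",(.5575,.1203),(394,237)),("green",(.5506,.1916),(493,230)),("red",(.4865,.1145),(393,127))):
    xy=np.array(xy);dirn=(cam[:2]-xy);dirn/=np.linalg.norm(dirn)
    e=xy+dirn*.016   # cap edge nearest the camera
    for z in(.082,.076,.074,.072):
        print(k,z,"centre",px(np.r_[xy,z],g).round(1),"near edge",px(np.r_[e,z],g).round(1))
    p,q=px(np.r_[xy+dirn*.024,.076],g),px(np.r_[xy+dirn*.004,.076],g)
    n=33;pts=np.float32(np.linspace(p,q,n))
    v=cv2.remap(c["img"],pts[None,:,0].copy(),pts[None,:,1].copy(),cv2.INTER_CUBIC)[0]
    print("step px",(np.linalg.norm(q-p)/(n-1)).round(2),p.round(1));print(v.tolist())
E
```

```text
cam [0.473 0.072 0.253]
blue 0.082 centre [396.7 243.3] near edge [386.3 223. ]
blue 0.076 centre [394.7 239.2] near edge [384.4 219.4]
blue 0.074 centre [394.  237.9] near edge [383.8 218.2]
blue 0.072 centre [393.3 236.6] near edge [383.2 217. ]
step px 0.9 [378.9 208.9]
[[213, 203, 210], [214, 204, 210], [209, 197, 205], [208, 198, 204], [207, 196, 203], [209, 198, 206], [207, 196, 203], [209, 198, 205], [209, 199, 207], [204, 193, 199], [196, 180, 183], [175, 144, 144], [162, 110, 98], [186, 104, 75], [224, 123, 81], [246, 148, 96], [251, 157, 98], [249, 153, 95], [247, 148, 90], [247, 146, 88], [246, 143, 84], [247, 145, 88], [247, 145, 89], [247, 147, 90], [246, 144, 87], [246, 145, 85], [246, 142, 85], [245, 139, 84], [246, 143, 86], [246, 143, 87], [246, 140, 86], [246, 140, 85], [246, 140, 85]]
green 0.082 centre [495.5 230.8] near edge [481.5 219.2]
green 0.076 centre [491.4 227.4] near edge [477.5 216. ]
green 0.074 centre [490.1 226.3] near edge [476.2 214.9]
green 0.072 centre [488.8 225.2] near edge [475.  213.9]
step px 0.72 [470.1 209.9]
[[207, 198, 206], [208, 198, 2
[... 609 characters left out ...]
[368. 118.]
red 0.074 centre [392.8 126.9] near edge [367.5 117.8]
red 0.072 centre [392.1 126.6] near edge [367.  117.6]
step px 1.08 [354.9 113.4]
[[107, 104, 114], [129, 123, 134], [177, 168, 179], [217, 206, 218], [224, 218, 226], [223, 219, 225], [222, 215, 224], [223, 216, 224], [223, 217, 225], [223, 216, 225], [215, 204, 220], [176, 167, 191], [110, 106, 151], [65, 65, 139], [70, 74, 184], [81, 86, 236], [92, 95, 253], [95, 99, 254], [107, 111, 254], [107, 113, 254], [112, 116, 254], [110, 114, 254], [108, 111, 254], [108, 113, 254], [106, 111, 254], [107, 111, 254], [107, 112, 254], [107, 112, 254], [105, 111, 254], [105, 110, 254], [103, 107, 254], [102, 108, 254], [104, 107, 254]]
```

Calibrated against green (8.3 px measured for 10 mm, 8.4 predicted), blue's band of about 2.4 px puts its cap at 75.6 mm, consistent with the touch at 76. Next I'll measure blue's height before the press in wrist_b, to get its actual travel.

```bash
python3 - <<'E'
import pickle;from h import *
from scipy.optimize import fsolve
w=pickle.load(open("w.pkl","rb"));c=w["b"]
cam=c["pos"]+Ro.from_euler("xyz",c["rot"],degrees=True).as_matrix()@c["T_tool_cam"][:3,3]
def px(p,g): return fsolve(lambda u:wz(c,u,p[2])[:2]-p[:2],g)
for k,xy,g,ch in(("blue",(.5575,.1203),(525,184),0),("green",(.5506,.1916),(561,181),1),("red",(.4865,.1145),(528,131),2),("yellow",(.4795,.186),(564,131),2)):
    xy=np.array(xy);dirn=(cam[:2]-xy);dirn/=np.linalg.norm(dirn)
    e=xy+dirn*.016
    a,b=px(np.r_[e,.072],g),px(np.r_[e,.082],g);L=np.linalg.norm(b-a)
    pts=np.float32([a+(b-a)*t for t in np.arange(-1.2,2.4,.1)])
    off=np.array([[-(b-a)[1],(b-a)[0]]])/L
    v=np.mean([cv2.remap(c["img"],(pts+o*off).astype(np.float32)[None,:,0].copy(),(pts+o*off).astype(np.float32)[None,:,1].copy(),cv2.INTER_LINEAR)[0] for o in(-1,0,1)],0)
    print(k,"px/10mm",L.round(2),"brightness from -1.2 step .1:",v.max(1).astype(int).tolist(),"min",v.min(1).astype(int).tolist())
E
python3 - <<'E'
import cv2,pickle
import numpy as np
i=pickle.load(open("w.pkl","rb"))["b"]["img"][100:215,480:585];cv2.imwrite("pics/pre.png",cv2.resize(i,None,fx=5,fy=5,interpolation=cv2.INTER_CUBIC))
E
```

```text
blue px/10mm 4.45 brightness from -1.2 step .1: [158, 177, 197, 214, 225, 231, 233, 233, 233, 230, 226, 218, 203, 185, 169, 156, 148, 145, 145, 149, 158, 174, 196, 220, 237, 248, 253, 254, 254, 254, 254, 254, 254, 254, 254, 253] min [151, 170, 189, 207, 218, 225, 227, 228, 227, 224, 219, 207, 188, 166, 143, 122, 108, 100, 97, 96, 98, 100, 103, 107, 112, 117, 121, 121, 119, 118, 115, 114, 114, 115, 115, 115]
green px/10mm 4.58 brightness from -1.2 step .1: [126, 134, 147, 163, 185, 204, 218, 227, 230, 230, 228, 219, 203, 180, 161, 146, 135, 131, 132, 141, 154, 176, 198, 217, 232, 238, 242, 242, 243, 243, 242, 242, 242, 241, 241, 242] min [121, 128, 139, 155, 177, 197, 211, 220, 224, 224, 221, 212, 199, 179, 152, 128, 110, 101, 97, 97, 100, 105, 111, 117, 124, 127, 128, 127, 127, 127, 126, 126, 125, 125, 124, 124]
red px/10mm 4.37 brightness from -1.2 step .1: [183, 204, 218, 226, 231, 232, 233, 232, 231, 227, 220, 209, 193, 178, 166, 157, 155, 161, 173, 196, 221, 238, 249, 254, 255, 255, 255, 255, 255, 255, 255, 255, 255, 255, 255, 255] min [175, 196, 210, 219, 224, 226, 227, 226, 223, 216, 203, 186, 162, 139, 118, 100, 88, 86, 86, 89, 93, 98, 104, 108, 110, 111, 111, 110, 108, 106, 106, 106, 106, 106, 105, 105]
yellow px/10mm 4.58 brightness from -1.2 step .1: [134, 147, 167, 188, 206, 220, 227, 229, 229, 227, 223, 214, 203, 192, 182, 177, 174, 179, 195, 214, 234, 252, 254, 255, 255, 255, 255, 255, 255, 255, 255, 255, 255, 255, 255, 255] min [126, 139, 158, 178, 196, 212, 220, 222, 222, 219, 213, 196, 173, 147, 121, 104, 91, 86, 87, 91, 98, 107, 117, 126, 132, 135, 136, 134, 134, 134, 134, 133, 133, 132, 132, 133]
```

View pics/pre.png

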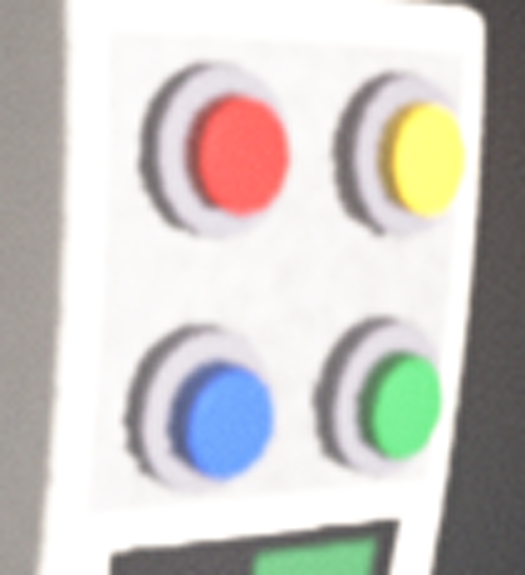

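Before the press, blue stood at 82 mm like the others, so it has travelled only about 6 mm and the flat tip stops there. Green is unsafe until blue is further in. I'll press the cap centre with one corner of the tilted fingertips, so nothing but the cap can be touched.

```bash
cat > t.py <<'E'
from workcell import bot
from h import *
E_=[155,12,90];R=Ro.from_euler("xyz",E_,degrees=True).as_matrix()
cs=[R@np.array([a*.010,b*.011,0]) for a in(-1,1) for b in(-1,1)];o=min(cs,key=lambda v:v[2])
B=np.array([.557,.1203])
def tcp(z): return list(np.r_[B,z]-o)
E
python3 - <<'E'
from t import *
print(o.round(4),"lean of body dir",(-R[:,2]*.1).round(3))
q=bot.ik(tcp(.1),E_);print(q,bot.sense()["qpos"],bot.sense()["time"],bot.ik(tcp(.068),E_))
E
```

```text
[-0.01    0.0088 -0.0066] lean of body dir [-0.042  0.019  0.089]
[-58.57892728  24.83401311  40.47253848 125.42615203  14.76183163
  16.49520104  55.66315266] [-30.36019576  25.36431592  18.47563756 110.39944955 -11.35157673
  46.49999154  84.47286694] 38.4 [-66.20558854  33.81071758  52.47056518 126.82337645 -29.50099776
  12.6775225   96.91964151]
```

```bash
sed -i 's/E_=\[155,12,90\]/E_=[-158,10,90]/' t.py; python3 - <<'E'
from t import *
print(o.round(4),(-R[:,2]*.1).round(3))
for z in(.1,.085,.068):
    print(np.round(bot.ik(tcp(z),E_),1))
E
```

```text
[ 0.0102  0.0091 -0.0058] [0.037 0.016 0.091]
[-31.1  37.   20.6  95.6  -7.9  73.3  80.1]
[-30.9  38.1  20.3  96.   -8.3  71.9  80.2]
[-30.7  39.3  20.1  96.5  -8.6  70.2  80.4]
```

```bash
python3 - <<'E'
from t import *
bot.reach(tcp(.090),E_);t0=bot.sense()["time"];print(t0)
for z,th in ((.068,4),(.069,28)):
    r=bot.movel(tcp(z),v=.025,threshold=th)
    s=bot.sense();print(r,"corner",(s["tcp_pos"]+o).round(4),s["contact_force"].round(1),s["time"])
E
```

```text
38.9083
True corner [0.5569 0.1203 0.0734] [0.6 0.2 4.5] 39.5833
False corner [0.557  0.1203 0.0726] [-3.2  0.5 20.8] 39.8833
```

A redo of the band measurement with both colour channels (mixing edge blur) gives blue about 1.5 px, or 74.3 mm, while red checks at 2.97 against 2.9 px predicted. The tilted corner also made contact at about 73.4 mm and then pressed with 21 N. I'll retract, take one more picture and measure it the same way.

```bash
python3 - <<'E'
from t import *
import pickle
bot.movel(tcp(.105),v=.15)
p=tcp(.105);p[1]-=.05;bot.movel(p,v=.2);bot.pause(.1)
s=bot.sense();c=bot.capture("wrist");c["pos"]=s["tcp_pos"];c["rot"]=s["eef_rot"];pickle.dump(c,open("last.pkl","wb"))
cv2.imwrite("pics/last.png",c["img"]);print(s["time"])
E
cat > band.py <<'E'
import pickle;from h import *
from scipy.optimize import fsolve
for f in ("par","last"):
  c=pickle.load(open(f+".pkl","rb"));c=c[1] if f=="par" else c
  cam=c["pos"]+Ro.from_euler("xyz",c["rot"],degrees=True).as_matrix()@c["T_tool_cam"][:3,3]
  def px(p,g): return fsolve(lambda u:wz(c,u,p[2])[:2]-p[:2],g)
  for k,xy,ch in(("blue",(.5575,.1203),0),("green",(.5506,.1916),1),("red",(.4865,.1145),2),("yellow",(.4795,.186),2)):
    xy=np.array(xy);dn=(cam[:2]-xy);dn/=np.linalg.norm(dn);W=[]
    g=(400,200);ctr=px(np.r_[xy,.074],g)
    for ang in(-35,-20,-8,8,20,35):
        a=np.deg2rad(ang);u=np.array([[np.cos(a),-np.sin(a)],[np.sin(a),np.cos(a)]])@dn
        e=xy+u*.016;A,B=px(np.r_[e,.072],g),px(np.r_[e,.082],g)
        rad=(ctr-A)/np.linalg.norm(ctr-A);p=A-rad*6;n=61;pts=np.float32(p+rad*np.linspace(0,18,n)[:,None])
        v=cv2.remap(c["img"],pts[None,:,0].copy(),pts[None,:,1].copy(),cv2.INTER_CUBIC)[0].astype(float)
        rim,top=v[:6].mean(0),v[-8:].mean(0);side=.5*top
        # width: total of least squares over the channels in x (rim) and w (side)
        S=v.sum(0)*18/(n-1)
        M=np.c_[rim-top,side-top];x,w=np.linalg.lstsq(M,S-top*18*n/(n-1),rcond=None)[0]
        W.append(w/((B-A)@rad)*10)
    print(f,k,"protrusion mm",np.round(W,1),"median",np.median(W).round(2))
E
python3 band.py
```

```text
40.775
par blue protrusion mm [2.7 2.6 2.4 2.8 2.7 3.7] median 2.73
par green protrusion mm [10.6  9.3  8.9  8.8  9.9 13.1] median 9.59
par red protrusion mm [10.4 10.1  8.9  9.9 10.1 13.1] median 10.13
par yellow protrusion mm [7.3 7.7 7.1 7.2 8.4 9.1] median 7.52
last blue protrusion mm [6.8 6.8 4.4 6.1 5.4 8. ] median 6.44
last green protrusion mm [12.9 10.9 10.6 10.7 11.7 14.5] median 11.29
last red protrusion mm [ 8.8 10.2  8.8  9.1  8.1 10.6] median 8.97
last yellow protrusion mm [ 9.3  8.2  8.   8.4 11.3  9.9] median 8.85
```

View pics/last.png

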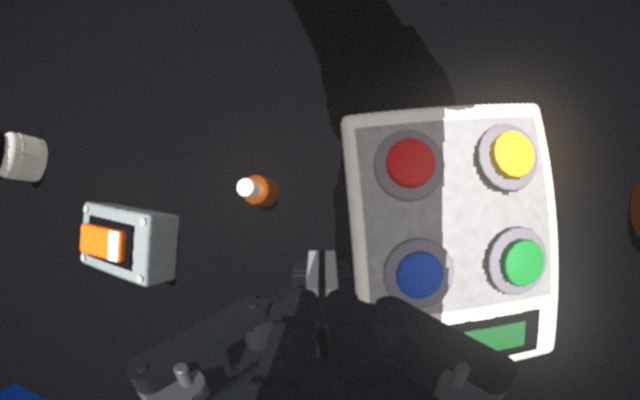

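```bash
python3 - <<'E'
import cv2
i=cv2.imread("pics/last.png")[115:315,345:560];i=cv2.convertScaleAbs(i,alpha=1.4);cv2.imwrite("pics/lastz.png",cv2.resize(i[:,:],None,fx=2.95,fy=2.95,interpolation=cv2.INTER_CUBIC))
j=cv2.imread("pics/last.png")[230:315,375:460];j=cv2.convertScaleAbs(j,alpha=1.8);cv2.imwrite("pics/lastb.png",cv2.resize(j,None,fx=7,fy=7,interpolation=cv2.INTER_CUBIC))
E
```

```text
(no output)
```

View pics/lastb.png

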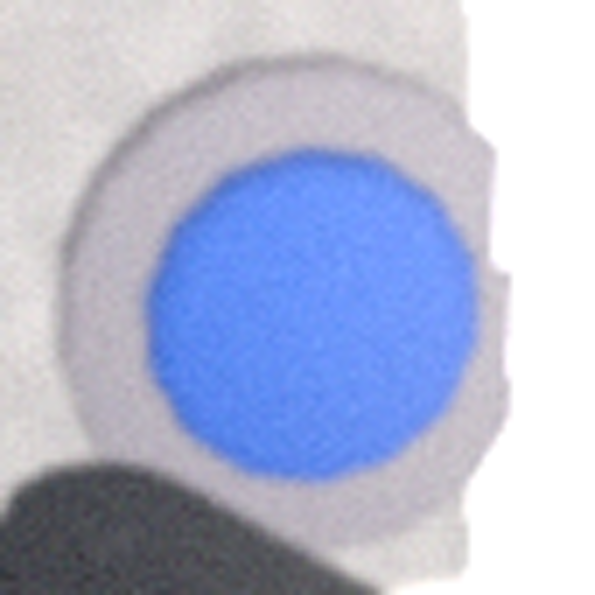

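View pics/lastz.png

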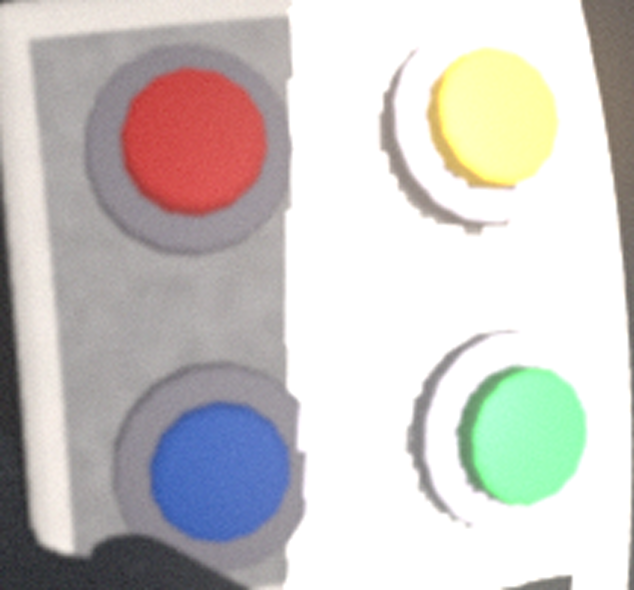

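Blue is nearly flush and concentric in its collar. The well-lit measurement gives 2.7 mm protrusion, where the raised caps read 7.5–10 mm. About 9 s are left, so I'll press green with the same tilted corner until it is hard down, hold, and release.

```bash
python3 - <<'E'
from t import *
import t
t.B=np.array([.5507,.1913])
bot.movel(tcp(.105),v=.25);bot.movel(tcp(.089),v=.08)
r=bot.movel(tcp(.070),v=.03,threshold=13)
s=bot.sense();print(r,"corner",(s["tcp_pos"]+o).round(4),s["contact_force"].round(1),s["time"])
bot.pause(.25);s=bot.sense();print("corner",(s["tcp_pos"]+o).round(4),s["contact_force"].round(1),s["time"])
E
```

```text
True corner [0.5511 0.1914 0.0735] [-0.7 -0.4  7.5] 42.375
corner [0.5511 0.1914 0.0735] [ 0.2 -0.5  7.1] 42.625
```

```bash
python3 - <<'E'
from t import *
import t
t.B=np.array([.5507,.1913])
bot.movel(tcp(.105),v=.15);p=tcp(.19);p[1]-=.07;bot.movel(p,v=.25);bot.pause(.1)
for n in("wrist","scene"): cv2.imwrite(f"pics/end_{n}.png",bot.capture(n)["img"])
print(bot.sense()["time"],bot.sense()["contact_force"].round(1))
a=cv2.imread("pics/end_wrist.png");b=cv2.imread("pics/end_scene.png")[130:350,150:430];cv2.imwrite("pics/end_s.png",cv2.resize(b,None,fx=2.7,fy=2.7))
E
```

```text
43.7833 [ 0.  -0.8  0.2]
```

View pics/end_wrist.png

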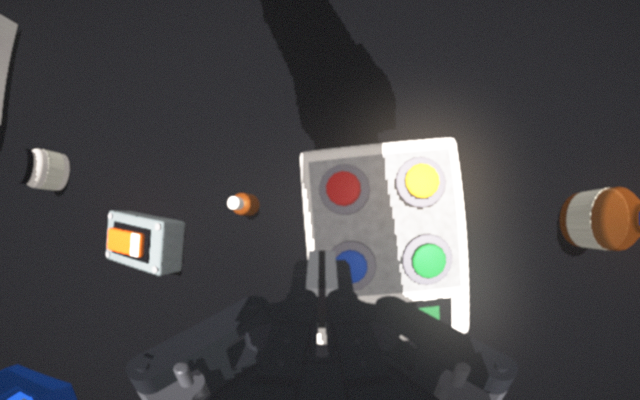

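View pics/end_s.png

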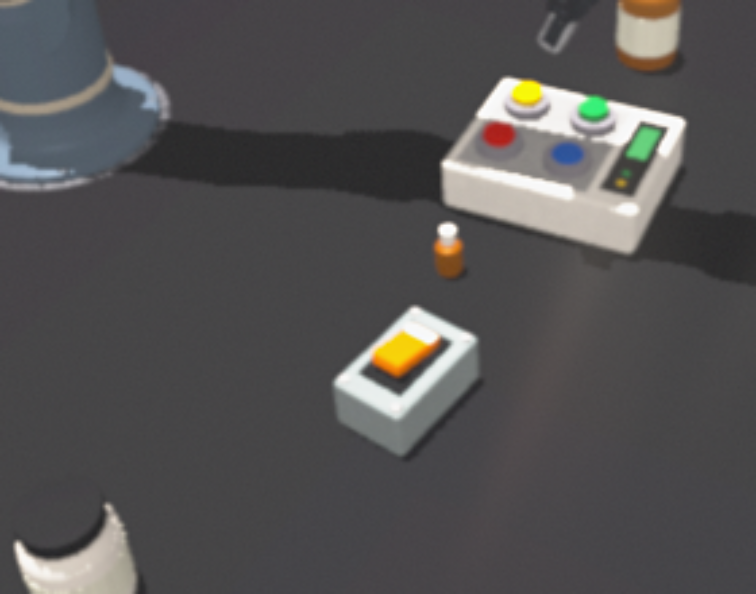

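Green, yellow and red are up, blue is low in its collar, the rocker is on, and the vial, bottle and jar are standing. I'm handing in.

```bash
python3 -c "
from workcell import bot
bot.finish_job()"
```

```text
the job is handed in; nothing more can be done
```

I tipped the rocker on, pressed blue in, pressed green and let it come up, then handed in at about 44 s. Whether blue went the full 8 mm is not settled. If it was under 6.5 mm, pressing green failed the run.

- **Rocker:** on at its stop. A second press with a 22 N limit moved nothing, and its far end is visibly raised.
- **Blue:** it stays in, but my checks disagree.
  - **Contact height:** the flat fingertips always stopped hard at 76 mm, even under 27–31 N, where 74 mm was expected. That suggests about 6 mm of travel. Touching the bench and the console top showed the height readings were within 0.2 mm.
  - **Wrist image:** the best-lit one puts the cap at about 74–75 mm, or 7–8 mm of travel. A later, shaded image gave 6.4 mm above the rim, or 78 mm, which I judged unreliable.
  - **Tilted press:** I pressed again with a tilted fingertip corner at 21 N. It stopped at nearly the same reading as green did when held down (73.4 and 73.5 mm), which also points to about 76 mm.
- **Green:** pressed against a hard stop, about 7 N still on it while held, then released. The last pictures show it up.
- **The rest:** in the last pictures yellow and red are up, and the bottle, jar and vial appear to stand where they were. The robot was touching nothing.

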